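Slide the hob's touch strip up to boost

TASK

Turn the cooking zone under the saucepan up to boost: with closed fingertips pointing down, press lightly on the smallest mark of the touch strip in front of that zone, so that the bar just gives, and run along the row to the largest mark, touching every mark in order. Finish while holding the fingertips lightly on the largest mark; do not touch the other strip, and leave the pans, salt shaker and mug where they are.

Things in the scene. Friction and masses are not known exactly. Their poses are not given: they have to be found in the camera images.
- hob: Fixed portable double induction hob, slab 360 (x) x 600 (y) x 60 mm high, level black glass top. Origin: centre of its underside. Its front edge with the two touch strips faces the robot (-x); +y is its left seen from the robot. Round zones, 200 mm across, at (+40, +150) and (+40, -150) mm in its frame; each strip serves the zone on its own side.
- strip_left (a joint): Left touch strip (+y): level grey bar 40 (hob x) x 140 mm (hob y) at (-135, +150) mm in the hob's frame, top 68 mm above the table, 8 mm above the glass. Sprung, it sinks straight down as one piece: 0 at rest, 0.006 m fully down; starts at 0.8 N, then 0.7 N per mm; senses a touch at 0.8 mm. Five white cross-bar marks 25 mm apart along hob y grow from 8 mm long (+y end) to 32 mm (-y end).
- strip_right (a joint): Right touch strip (-y side), same as the left one, centred at (-135, -150) mm in the hob's frame; its marks also grow from the +y end to the -y end.
- saucepan: Loose tall steel saucepan with a glass lid and black knob, body 176 mm across, 140 mm high to the knob, two loop handles; origin: centre of its underside. Stands on one of the two zones.
- frying_pan: Loose shallow dark frying pan without a lid, 224 mm across, 45 mm high, one long handle along its +x; origin: centre of its underside. Stands on the other zone.
- salt_shaker: Loose white salt shaker with steel cap, 42 mm across, 65 mm high, on the hob's glass between the two strips; origin: centre of its underside.
- mug: Loose blue mug, 80 mm across, 90 mm high, beside the hob; origin: centre of its underside.
- strip_left_smallest (a point): Top face of the left strip at the centre of its smallest mark (the +y end); axes parallel to the hob's. The five marks lie at y = 0, -25, -50, -75, -100 mm in this frame. It sinks with the bar.
- strip_left_largest (a point): Top face of the left strip at the centre of its largest mark (the -y end).
- strip_right_smallest (a point): Top face of the right strip at the centre of its smallest mark (the +y end); axes parallel to the hob's. The five marks lie at y = 0, -25, -50, -75, -100 mm in this frame. It sinks with the bar.
- strip_right_largest (a point): Top face of the right strip at the centre of its largest mark (the -y end).
Things that resemble listed ones, but are neither listed nor needed, are in the scene too. Leave any blue or red look-alike of the saucepan alone.

How it is judged:
By the outcome, as a careful person would: the job done as asked, in the order asked, and still so for the second after the job is handed in, while the arm keeps its last pose, push and grip.
It also fails if it takes over 40 s, if anything falls off the work surface, if the arm or the gripper's body presses on something with over 40 N, if the wrist force passes 120 N, or if a joint passes its speed limit or range.

ROBOT

A 6-joint arm with a two-finger parallel gripper is mounted at the origin on the work surface. World frame = base frame: x ahead of the robot, y to its left, z up, the work surface at z = 0. Lengths are in m, angles in rad, forces in N, time in s.
With the tool pointing down it reaches from about 0.35 to 0.975 m from the base axis. Payload 7.1 kg.
Tool frame: the origin (TCP) lies between the finger pads, 19 mm behind the fingertips; this is the grasp point; z points along the fingers, y is the line along which they close (so a half turn about z gives the same grasp; the last joint's range is limited). The gripper opens to 88 mm and grips with 3 to 60 N. Pads are 20 mm wide; open, the fingers measure 115 mm over their backs; the gripper's body (75 mm by 178 mm) begins 61 mm behind the grasp point.
Start: joints at [-1.235, 0.423, 1.63, -0, 1.089, -0.019], TCP at [0.217, -0.586, 0.241] pointing down, gripper open.
Joint ranges: [-3, 3], [-0.9, 2.11], [0.09, 2.58], [-1.31, 4.45], [0.11, 2.69], [-2.54, 2.54]. Speed limits (rad/s): [2.39, 2.39, 3.01, 3.14, 3.14, 3.14].

INTERFACE

Orientations are given as a unit quaternion [w, x, y, z].
In Python, from station import move_pose, movel, movej, command_gripper, wait, inverse_kinematics, read_camera, camera_info, MotionError, job_done, get_time, get_joint_pos, get_qvel, get_effort, get_tcp_pos, get_ee_rot, get_ft_force, get_ft_torque, get_grip_width, get_finger_force gives the robot as it stands. Calls block until the motion is done:
- move_pose(position, orientation): joint-space move of the TCP to a pose.
- movel(position, frame=None, v=0.15, until_force=None): straight line of the TCP; frame=None keeps the orientation; v is the mean speed in m/s. With until_force (N) it stops when the force on the tool has changed by that much, and returns True; else False.
- movej(angles): joint-space move.
- command_gripper(opening): opening from 0.0 (shut) to 1.0 (fully open); the grip force is fixed at half the most; returns when the fingers have stopped.
- wait(seconds).
- inverse_kinematics(position, orientation): joint angles nearest the present ones, or None.
- read_camera(name): name is "scene" or "top" or "wrist"; returns the picture (480x640x3 uint8, red, green, blue); there is no depth.
- camera_info(name): a dict with "intrinsics" (3x3 intrinsics, pixels), "dist" ([k1, k2, p1, p2, k3] as OpenCV has them; the pictures are not rectified), "T" (4x4, takes a point from camera to world coordinates); the wrist camera has in their place "tool_from_camera" (4x4, takes a point from camera to tool coordinates, whose origin is the TCP and whose axes are the flange's). Camera axes: x right, y up, looking along -z (the intrinsics and any distortion apply to the point x, -y, -z); pixel columns grow to the right and rows downward; lengths in m; the calibration is good to about 2 mm. A picture is of the moment at which its call begins: read the wrist's pose just before it. camera_info takes no time and is no camera call.
A pose or a line that the arm cannot do raises MotionError and nothing moves.
- job_done(): hands the job in; it is judged then, once.
Readings, each from a call of its own:
- get_time(): time.
- get_joint_pos(): joint angles.
- get_qvel(): joint speeds.
- get_effort(): joint torques, N m.
- get_tcp_pos(): TCP position.
- get_ee_rot(): TCP orientation.
- get_ft_force(): force on the tool from outside, world axes, zero at the start.
- get_ft_torque(): the same for the moment, N m.
- get_grip_width(): opening from 0.0 (shut) to 1.0 (fully open).
- get_finger_force(): force on a finger pad.
Only numpy, scipy, OpenCV 4.12 (cv2) and the standard library are available. Lean on these libraries where they do the work, as an engineer would, in place of code of your own. Each camera call takes 0.05 s, during which the arm holds its last target. There are 200 camera calls.

## Working session

There is one attempt and no reset: what is moved stays moved. The work goes in short steps, each a Python script; the robot and the scene stay as the last script left them, time stands still between calls to the robot, and variables do not carry over. Pictures are saved under pics/ and viewed, at most 10 in all, crops included, and the job is handed in when it is done.

```bash
mkdir -p pics
python3 - <<'E'
from station import *
import cv2
for n in("scene","top"):
    cv2.imwrite(f"pics/{n}0.png",read_camera(n)[:,:,::-1])
    i=camera_info(n);print(n,i)
print(get_ee_rot(),get_time())
E
```

```text
scene {'intrinsics': array([[546.65781898,   0.        , 324.94894735],
       [  0.        , 546.65781898, 249.02560025],
       [  0.        ,   0.        ,   1.        ]]), 'dist': array([0.03509346, 0.        , 0.        , 0.        , 0.        ]), 'T': array([[ 0.84660584, -0.43392999,  0.30816117,  0.9708726 ],
       [ 0.53220694,  0.69435418, -0.48438419, -0.74895969],
       [-0.00378417,  0.574088  ,  0.81878486,  1.3844857 ],
       [ 0.        ,  0.        ,  0.        ,  1.        ]])}
top {'intrinsics': array([[535.84660979,   0.        , 321.15387858],
       [  0.        , 535.84660979, 239.2050369 ],
       [  0.        ,   0.        ,   1.        ]]), 'dist': array([0.01615874, 0.        , 0.        , 0.        , 0.        ]), 'T': array([[-2.92784332e-02,  9.92176850e-01, -1.21358446e-01,
         2.70203001e-01],
       [-9.99564002e-01, -2.95254229e-02, -2.37092727e-04,
         7.50389555e-03],
       [-3.81839735e-03,  1.21298592e-01,  9.92608720e-01,
         1.86298014e+00],
       [ 0.00000000e+00,  0.00000000e+00,  0.00000000e+00,
         1.00000000e+00]])}
[-6.89491822e-04  9.84297560e-01  1.76515788e-01 -1.16955230e-04] 0.1
```

View pics/top0.png

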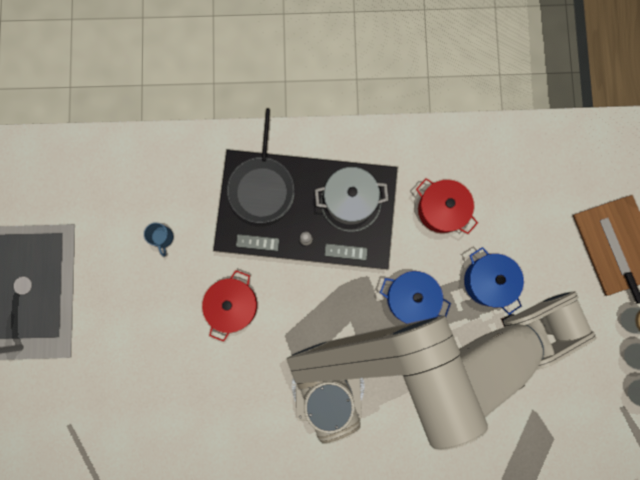

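View pics/scene0.png

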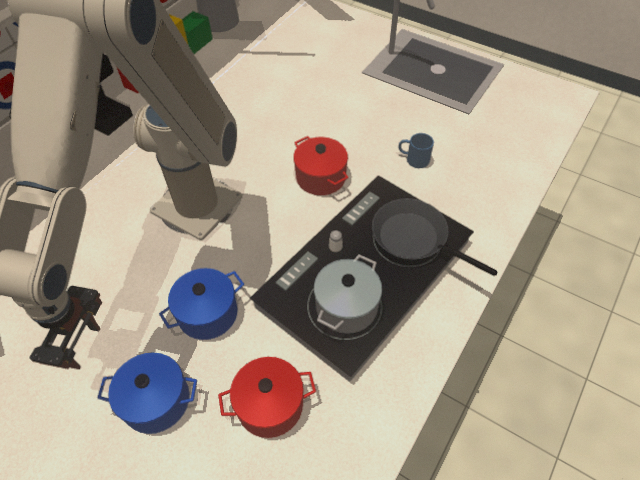

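The saucepan is on the right (-y) zone, so I need the right strip, near (346,252) in the top picture. The smallest mark should be at its image-left end. Next I'll enlarge that area.

Run:
```python
import cv2
a=cv2.imread("pics/top0.png")[140:280,205:405]
cv2.imwrite("pics/topc.png",cv2.resize(a,None,fx=4,fy=4,interpolation=cv2.INTER_CUBIC))
```

```text
(no output)
```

View pics/topc.png

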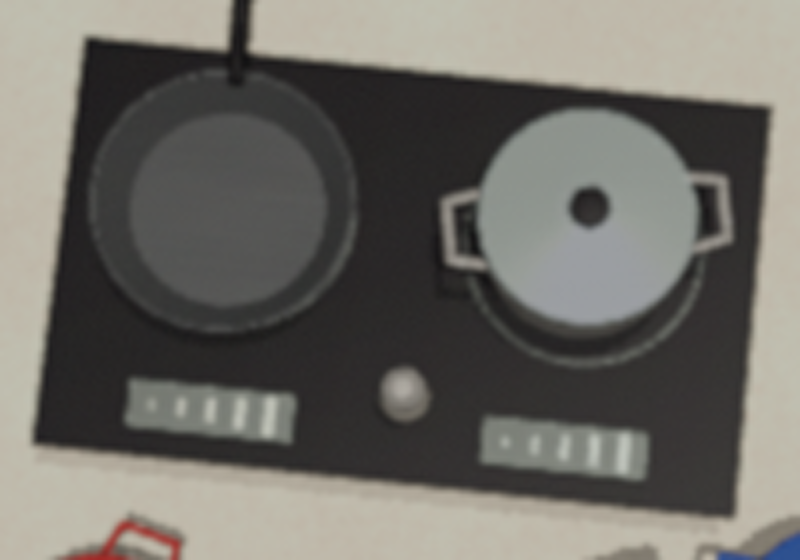

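The crop shows the right strip's smallest mark at (503,442) and its largest at (624,454). The left strip's are at (152,405) and (270,417). I'll fit the hob pose from these four points, then move above the strip for a wrist view.

```bash
cat > h.py <<'E'
from station import *
import numpy as np, cv2
from scipy.spatial.transform import Rotation as R
def rays(uv,i):
    d=cv2.undistortPoints(np.array(uv,float).reshape(-1,1,2),i["intrinsics"],np.array(i["dist"]))[:,0]
    return np.c_[d[:,0],-d[:,1],-np.ones(len(d))]
def onplane(uv,i,T,z):
    d=rays(uv,i)@T[:3,:3].T
    return T[:3,3]+d*((z-T[2,3])/d[:,2])[:,None]
def Tmat():
    q=get_ee_rot();T=np.eye(4);T[:3,:3]=R.from_quat([q[1],q[2],q[3],q[0]]).as_matrix();T[:3,3]=get_tcp_pos();return T
def fit(P,L):  # 2D rigid L->P
    a=P[:,:2]-P[:,:2].mean(0);b=L-L.mean(0)
    y=np.arctan2((b[:,0]*a[:,1]-b[:,1]*a[:,0]).sum(),(a*b).sum())
    M=R.from_euler('z',y).as_matrix()[:2,:2]
    t=P[:,:2].mean(0)-M@L.mean(0)
    return y,t,M,P[:,:2]-(L@M.T+t)
def quat(yaw): # tool down, tool y along hob +-y
    m=R.from_euler('z',yaw)*R.from_matrix(np.diag([1,-1,-1.]))
    x,y,z,w=m.as_quat();return [w,x,y,z]
E
python3 - <<'E'
from h import *
c=np.array([(503,442),(624,454),(152,405),(270,417)],float)
uv=(c+.5)/4-.5+[205,140]
i=camera_info("top");P=onplane(uv,i,i["T"],.068)
L=np.array([(-.135,-.1),(-.135,-.2),(-.135,.2),(-.135,.1)])
y,t,M,r=fit(P,L);print(P,y,t,r*1000)
w=camera_info("wrist");print(w)
ctr=M@[-.135,-.15]+t;print(ctr)
np.save("pose.npy",[y,*t])
for q in(quat(y),quat(y+np.pi)):
    print(q,inverse_kinematics([*ctr,.3],q))
E
```

```text
[[ 0.45172254 -0.02200886  0.068     ]
 [ 0.43857504 -0.12336183  0.068     ]
 [ 0.49186847  0.2729551   0.068     ]
 [ 0.47872165  0.17364475  0.068     ]] -0.13435485101565542 [0.5990053 0.0572239] [[-0.10428667  1.78264316]
 [ 0.14331271 -0.47153047]
 [-0.14365568 -0.54977665]
 [ 0.10462964 -0.76133603]]
{'intrinsics': array([[371.12176756,   0.        , 314.21689124],
       [  0.        , 371.12176756, 233.65338973],
       [  0.        ,   0.        ,   1.        ]]), 'dist': array([-0.02921743,  0.        ,  0.        ,  0.        ,  0.        ]), 'tool_from_camera': array([[-1.77950567e-03,  9.52845413e-01,  3.03450905e-01,
         8.46329573e-02],
       [ 9.99997931e-01,  1.99464642e-03, -3.99035570e-04,
        -1.08774202e-03],
       [-9.85496475e-04,  3.03449567e-01, -9.52846991e-01,
        -1.42900788e-01],
       [ 0.00000000e+00,  0.00000000e+00,  0.00000000e+00,
         1.00000000e+00]])}
[ 0.44512927 -0.0733409 ]
[np.float64(0.0), np.float64(0.9977444451827047), np.float64(-0.06712691045368471), np.float64(0.0)] [-1.89677266e-01  8.75666867e-02  1.93745271e+00 -4.44089210e-16
  1.11657326e+00  1.51547391e+00]
[np.float64(0.0), np.float64(0.06712691045368474), np.float64(0.9977444451827047), np.float64(0.0)] [-1.89677266e-01  8.75666867e-02  1.93745271e+00 -4.44089210e-16
  1.11657326e+00 -1.62611874e+00]
```

Run:
```python
from h import *
y,tx,ty=np.load("pose.npy");M=R.from_euler('z',y).as_matrix()[:2,:2]
move_pose([*(M@[-.135,-.15]+[tx,ty]),.26],quat(y+np.pi))
command_gripper(0.0)
np.save("T1.npy",Tmat())
a=read_camera("wrist")[:,:,::-1];cv2.imwrite("pics/w1.png",a)
print(get_time(),get_tcp_pos(),get_ft_force(),get_grip_width())
```

```text
3.5167 [ 0.44513822 -0.07333929  0.25999497] [-0.98384785 -0.46615652 -0.72641403] 0.003997950510637061
```

View pics/w1.png

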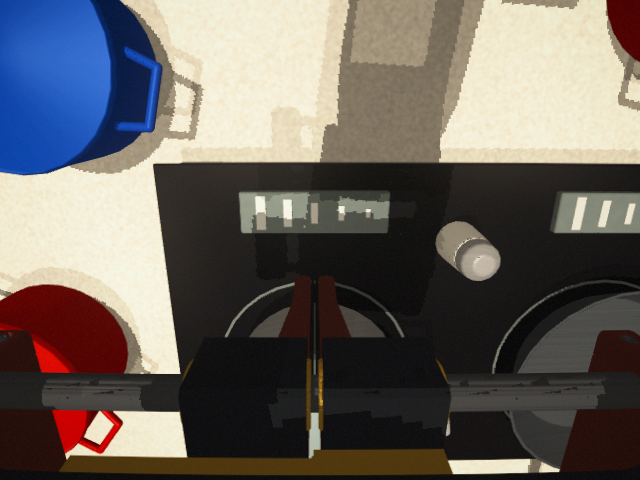

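The wrist view shows the right strip, with the smallest mark at (368,212) and the largest at (261,212). The saucepan is below it and the shaker is to its right, both clear of the path.

Run:
```python
from h import *
i=camera_info("wrist");T=np.load("T1.npy")@i["tool_from_camera"]
P=onplane([(368,212.5),(341,212.5),(314,212.5),(288,212.5),(261,212.5),(239,192),(388,192),(389,233),(241,233)],i,T,.068)
L=np.array([(-.135,-.1-.025*k) for k in range(5)]+[(-.155,-.22),(-.155,-.08),(-.115,-.08),(-.115,-.22)])
y,t,M,r=fit(P,L);print(y,t,(r*1000).round(1))
y0,*t0=np.load("pose.npy");M0=R.from_euler('z',y0).as_matrix()[:2,:2]
for k in(-.1,-.2):print(M@[-.135,k]+t,M0@[-.135,k]+t0)
```

```text
-0.13371189558156554 [0.60143188 0.05793916] [[-0.1 -0.1]
 [-0.1 -0.2]
 [-0.2 -0.3]
 [-0.1  0.5]
 [-0.2  0.4]
 [ 0.5  1. ]
 [ 0.3 -2.6]
 [ 0.1  0.6]
 [-0.2  0.5]]
[ 0.45430553 -0.02317086] [ 0.45182682 -0.02379151]
[ 0.44097414 -0.12227825] [ 0.43843172 -0.1228903 ]
```

Run:
```python
from h import *
s=np.array([.4531,-.0235]); q=quat(-.134+np.pi)
movel([*s,.13],frame=q,v=.12) if False else movel([*s,.13],v=.12)
movel([*s,.095],v=.06); wait(.3)
f0=np.mean([get_ft_force() for _ in range(5)],0);print("free",f0,get_tcp_pos())
hit=movel([*s,.0845],v=.01,until_force=1.2)
print(hit,get_tcp_pos()); wait(.2)
print(get_tcp_pos(),get_ft_force()-f0,get_time());np.save("f0.npy",f0)
```

```text
free [-0.14587564  0.24524055  0.09466492] [ 0.45330403 -0.02351127  0.09527043]
True [ 0.45303707 -0.02347874  0.08573802]
[ 0.45300652 -0.02349036  0.08576977] [ 0.81401976 -0.61926821  2.05211093] 6.9
```

Run:
```python
from h import *
f0=np.load("f0.npy");s=np.array([.4531,-.0235]);e=np.array([.4398,-.1226]);z=.0850
for k in range(5):
    movel([*(s+(e-s)*k/4),z],v=.02); wait(.15)
    print(k,get_tcp_pos().round(4),(np.mean([get_ft_force() for _ in range(5)],0)-f0).round(2))
wait(.3);print(get_tcp_pos(),get_ft_force()-f0,get_time())
cv2.imwrite("pics/w2.png",read_camera("wrist")[:,:,::-1]);cv2.imwrite("pics/t2.png",read_camera("scene")[150:390,220:540,::-1].repeat(2,0).repeat(2,1))
```

```text
0 [ 0.453  -0.0235  0.085 ] [0.86 0.22 2.17]
1 [ 0.4498 -0.0483  0.085 ] [-0.15 -1.14  2.62]
2 [ 0.4464 -0.0731  0.085 ] [ 0.64 -1.28  2.59]
3 [ 0.4431 -0.0979  0.085 ] [ 0.84 -0.73  1.85]
4 [ 0.4398 -0.1227  0.085 ] [-0.43 -0.95  3.16]
[ 0.43981922 -0.12265319  0.08501449] [-1.5829766  -1.58713387  1.30200528] 13.8
```

View pics/t2.png

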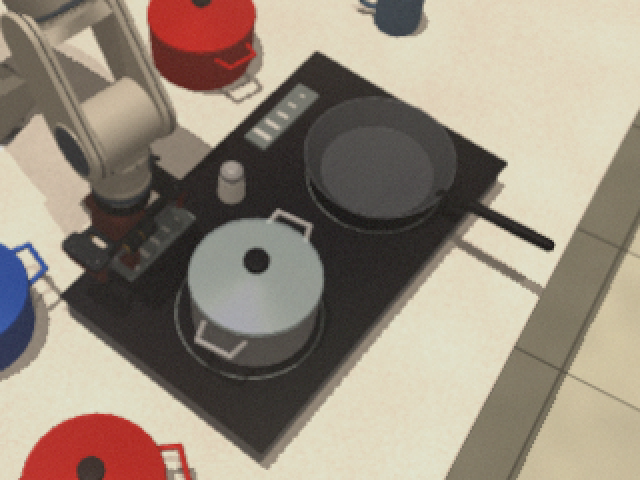

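View pics/w2.png

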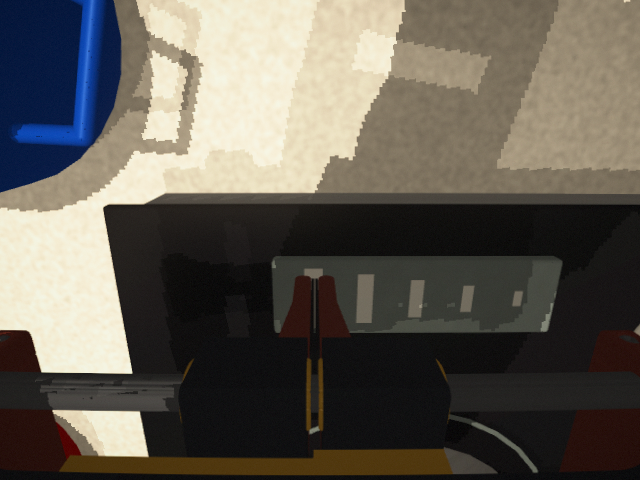

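The wrist view shows the fingertips at (314,285), centred on the largest mark. The scene view shows the pans and shaker undisturbed. I kept a steady light press of about 2.3 N through all five marks.

```bash
python3 -c "
from station import *
print(job_done())"
```

```text
the job is handed in; nothing more can be done
None
```

I ran the closed fingertips along the right strip, the one for the saucepan's zone, from the smallest mark to the largest, pressing at about 2–3 N. I handed the job in at about 14 s with them still held on the largest mark; the last pictures showed the pans, shaker and mug in place, but no verdict was returned.

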